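# Unlatch and open the controlled-medicine case

## Robot

A 6-joint arm with a two-finger parallel gripper is mounted at the origin on the work surface. World frame = base frame: x ahead of the robot, y to its left, z up, the work surface at z = 0. Lengths are in m, angles in rad, forces in N, time in s.
With the tool pointing down it reaches from about 0.275 to 0.75 m from the base axis. Payload 10.2 kg.
Tool frame: the origin (TCP) lies between the finger pads; the fingertips stand 17 mm ahead of it and the grasp point (between the pads) lies 2 mm behind it (arm.tcp_to_tips is the distance from the TCP to the fingertips, in m); z points along the fingers, y is the line along which they close (so a half turn about z gives the same grasp; the last joint's range is limited). The gripper opens to 85 mm and grips with 20 to 120 N. Pads are 22 mm wide; open, the fingers measure 114 mm over their backs; the gripper's body (76 mm by 85 mm) begins 54 mm behind the grasp point. The pads swing forward as they close: fully open they stand 13 mm farther back than shut.
Start: joints at [-1.336, 0.313, 1.498, -0, 1.331, -0.223], TCP at [0.232, -0.471, 0.248] pointing down, gripper open.
Joint ranges: [-2.94, 2.94], [-0.97, 2.17], [0.19, 2.56], [-1.23, 4.37], [0.02, 3.11], [-2.88, 2.88]. Speed limits (rad/s): [2.39, 2.39, 3.01, 3.14, 3.14, 3.14].

## Interface

Orientations are given as a unit quaternion [w, x, y, z].
In Python, from workcell import status, vision, arm, nets gives the robot as it stands.
- The arm moves only by the tool send_rows, never from a script. Its argument "series" is a list of rows, each an object with "dp": the shift along the world's x, y, z in units of 0.1 m (1.0 is 0.1 m), a list of three; "rotation": the turn, a rotation vector about the world's x, y, z in units of 2 rad (1.0 is 2 rad), a list of three; "grip": the gripper's target within -1 to 1 (shut at 1, half-way at 0, fully open at -1). A call has 1 to 8 rows; each row is the pose to reach, as a shift and turn from the pose commanded when the call began; what a row does not reach only later rows make up. A row lasts 1/8 s, in which the tool goes at most 62.5 mm and 10.7 degrees, less where a joint would pass 70% of its speed; a pose out of reach is approached as far as the arm can. A call with a number of a shift or a turn outside -1 to 1 is refused whole. A call with a gripper value outside its range is refused whole. The fingers move at their own pace and stop on an object; "newtons" is the grip in N (left out, the last holds). Time passes only in rows, so rows that repeat a pose let the fingers close. It gives the time, the measured TCP pose, the force, the opening and the grip force at its end, in the units of the state.
- status.state(): the state, without advancing time (a new reading comes with each control period).
- vision.read_camera(name): name is "scene" or "side" or "wrist"; returns a dict with "image" (420x560x3 uint8, red, green, blue), "vertical_fov" (degrees; the focal length in pixels is half the picture's height over the tangent of half this angle, whatever the lens; pixels are square), "cx", "cy" (the principal point, pixels), "distortion" ([k1, k2, p1, p2, k3] as OpenCV has them; the pictures are not rectified), "R" (3x3) and "t" (3): a world point X has camera coordinates R X + t. Camera axes: x right, y down, z forward; pixel columns grow to the right and rows downward; lengths in m; the calibration is good to about 2 mm. A picture is of the moment at which its call begins. There is no depth.
- arm.close_job(): hands the job in; it is judged then, once.
Trained networks look in a picture, given as the dict that the camera call returned (one of the last four; its "shot" number tells which), for a name from the list of things; names that differ only in an ending like _2 or _b are one class to them, and where a whole thing is asked for, a point or a joint stands for the part that bears it (a point fixed in the world has none). Each returns a list of dicts, best first, with "p" (0 to 1); they miss things now and then, are a little off and sometimes report something else, mostly with a low value. They report only what shows in the picture. A call takes as long as a camera call.
- nets.masks_of(picture, name): "mask" (420x560 bool, what is visible of it).
- nets.place_of(picture, name): "location" ([x, y, z] in m, in world coordinates, good to about 4 mm: a listed point, or the origin of a listed thing).
The state is a dict: "time": time; "joints": joint angles; "qd": joint speeds; "effort": joint torques, N m; "tcp_pos": TCP position; "tool_rot": TCP orientation; "force": force on the tool from outside, world axes, zero at the start; "moment": the same for the moment, N m; "grip_width": finger opening in m; "grip_force": force on a finger pad.
Only numpy, scipy, OpenCV 4.12 (cv2) and the standard library are available. Lean on these libraries where they do the work, as an engineer would, in place of code of your own. Each camera call takes 0.05 s, during which the arm holds its last target. There are 200 camera calls.

## Task

Open the controlled-medicine case: swing the keeper well out of the bolt's way (by about 60 degrees), slide the bolt back to its stop, then raise the lid by its handle and leave it standing open by at least 60 degrees, with the keeper and the bolt still open. Leave the bottles, cartons and label roll around it standing where they are.

Things in the scene. Friction and masses are not known exactly. Their poses are not given: they have to be found in the camera images.
- case: White-painted steel controlled-medicine case, fixed to the table, 180 mm (x) by 300 mm (y), top of the lid 108 mm above the table. Origin: centre of its underside, on the table; its x points from the latch side towards the lid's hinge (away from the robot, yaw varies), y to its left. Along its -x side a ledge (top at z = 88 mm, out to x = -165 mm) carries the bolt and the keeper. All positions 'in the case frame' refer to this.
- keeper (a joint): First catch: flat steel arm on a vertical pivot at the left of the ledge, pointing along the case's -y, with a cross head at its free end that stands in the path of the bolt. 0 = fully in the way; grows in rad as it is swung out towards the case's -x (clockwise from above), up to its stop at 1.4. The head is out of the bolt's way from about 0.4; stiff pivot (about 1.1 N at the post), stays where it is left. Starts at 0 to 0.12.
- keeper_post (a point): Middle of the keeper's upright round steel post, 12 mm across, standing free from 119 to 159 mm above the table, 55 mm from the pivot. At keeper = 0 it is at x = -145, y = 64 in the case frame. The keeper's arm and head below it have their top at 119 mm.
- keeper_pivot (a point): The keeper's pivot axis, x = -145, y = 119 mm in the case frame; the pivot's top is 125 mm above the table. The axis is vertical.
- bolt (a joint): Second latch: flat steel bolt 16 mm wide and 115 mm long that slides along the case's y over the ledge. 0 = shut, its end over the lid's tongue; grows in m as it slides to the case's +y, up to its stop at 0.060. The lid is free from 0.050. With the keeper in the way it can move only about 0.016. Friction about 2.5 N, stays where it is left. Starts at 0 to 0.004.
- bolt_post (a point): Middle of the bolt's upright round steel post, 12 mm across, standing free from 119 to 159 mm above the table; at x = -115, y = 0 in the case frame when bolt = 0. Bolt top 119 mm; two low staples over the bolt, at y = -87 and y = -30 in the case frame, reach 123 mm above the table.
- lid (a joint): Lid of the case, hinged along its far (+x) edge; 0 = shut, grows in rad as it is raised, up to 1.6. Its friction hinge holds it at any angle; about 8 N lift at the handle starts it. A 30 mm wide tongue on its front edge (x = -90 to -130, y = -60 mm in the case frame) lies under the bolt.
- lid_handle (a point): Middle of the lid's straight round handle bar, 12 mm thick, 120 mm long along the case's y, on two legs at y = +-55 mm. With the lid shut it is at x = -55, y = 0 in the case frame, 153 mm above the table, 45 mm above the lid; 145 mm in front of the hinge axis and 53 mm above it.
- lid_hinge (a point): Middle of the lid's hinge axis, x = 90, y = 0 in the case frame, 100 mm above the table; the axis runs along the case's y.
- bottle_a: Bystander: loose amber glass medicine bottle with white cap, 54 mm across, 105 mm tall; origin at the centre of its underside. To be left where it is.
- bottle_b: Bystander: loose smaller amber glass bottle with white cap, 48 mm across, 90 mm tall; origin at the centre of its underside. To be left where it is.
- bottle_c: Bystander: loose amber glass medicine bottle with white cap, 54 mm across, 105 mm tall; origin at the centre of its underside. To be left where it is.
- carton: Bystander: loose upright white medicine carton, 50 x 80 x 70 mm tall; origin at the centre of its underside. To be left where it is.
- flat_carton: Bystander: loose flat white carton, 55 x 95 x 25 mm tall; origin at the centre of its underside. To be left where it is.
- label_roll: Bystander: loose white label roll lying flat, 60 mm across, 30 mm tall; origin at the centre of its underside. To be left where it is.

How it is judged:
By the outcome, as a careful person would: the job done as asked, in the order asked, and still so for the second after the job is handed in, with the robot touching nothing.
It also fails if it takes over 51 s, if anything falls off the work surface, if the arm or the gripper's body presses on something with over 40 N, if the wrist force passes 120 N, or if a joint passes its speed limit or range.

## Working session

There is one attempt and no reset: what is moved stays moved. The work goes in short steps, Python scripts to look and compute and a tool call to move; the robot and the scene stay as the last step left them, time stands still between calls to the robot, and variables do not carry over. Pictures are saved under pics/ and viewed, at most 10 in all, crops included, and the job is handed in when it is done.

Besides the shell and the picture viewer there is one more tool, called after "Emit:" as name([rows], argument=value, ...), one row to a line, values as JSON. send_rows: Moves the arm, as the interface text tells. Its arguments: {"type":"object","properties":{"series":{"type":"array","items":{"type":"object","properties":{"dp":{"type":"array","items":{"type":"number"}},"rotation":{"type":"array","items":{"type":"number"}},"grip":{"type":"number"}}}},"newtons":{"type":"number"}},"required":["series"]}

```bash
mkdir -p pics
cat > a.py <<'E'
from workcell import status, vision, arm, nets
import cv2, numpy as np
np.set_printoptions(precision=4,suppress=True)
def save(p,n): cv2.imwrite('pics/'+n,p['image'][:,:,::-1])
def proj(p,X):
    R=np.array(p['R']);t=np.array(p['t']);f=210/np.tan(np.radians(p['vertical_fov'])/2)
    K=np.array([[f,0,p['cx']],[0,f,p['cy']],[0,0,1]])
    return cv2.projectPoints(np.atleast_2d(X).astype(float),cv2.Rodrigues(R)[0],t,K,np.array(p['distortion']))[0][:,0]
E
python3 - <<'E'
from a import *
for c in ('scene','side'):
    p=vision.read_camera(c); save(p,c+'1.png'); print(c,-np.array(p['R']).T@p['t'])
    for n in ['case','keeper_post','keeper_pivot','bolt_post','lid_handle','lid_hinge','bottle_a','carton','flat_carton','label_roll']:
        print(n,[(np.array(d['location']).round(4).tolist(),round(d['p'],2)) for d in nets.place_of(p,n)][:4])
print(status.state())
E
```

```text
scene [ 0.9924 -0.0302  0.7885]
case [([0.6398, -0.0598, -0.0021], 0.72), ([0.6628, 0.1723, -0.0018], 0.66)]
keeper_post [([0.4891, -0.0429, 0.1354], 0.72)]
keeper_pivot [([0.4713, 0.0149, 0.116], 0.83)]
bolt_post [([0.5336, -0.0949, 0.1357], 0.57)]
lid_handle [([0.5943, -0.0778, 0.1526], 0.83)]
lid_hinge [([0.7337, -0.0326, 0.1021], 0.7), ([0.4485, -0.1809, -0.0038], 0.3)]
bottle_a [([0.6103, -0.282, -0.002], 0.79), ([0.6607, 0.1743, -0.0017], 0.57)]
carton [([0.7267, -0.2852, -0.0007], 0.56)]
flat_carton [([0.4749, 0.1245, 0.0006], 0.97)]
label_roll [([0.444, -0.1831, -0.0032], 0.76)]
side [0.3772 0.8917 0.6874]
case [([0.4759, 0.1213, -0.0013], 0.68)]
keeper_post [([0.4859, -0.043, 0.1375], 0.56)]
keeper_pivot [([0.4702, 0.0075, 0.111], 0.7)]
bolt_post [([0.5344, -0.0906, 0.1379], 0.54)]
lid_handle [([0.5924, -0.0773, 0.154], 0.65)]
lid_hinge []
bottle_a [([0.5804, 0.1288, 0.0003], 0.75), ([0.5965, -0.0764, 0.1521], 0.71), ([0.6668, 0.1743, 0.0001], 0.56)]
carton []
flat_carton [([0.4755, 0.1223, 0.0008], 0.79)]
label_roll [([0.4464, -0.1823, -0.0017], 0.66)]
{'time': 1.1, 'joints': array([-1.3364,  0.3129,  1.4977, -0.    ,  1.331 , -0.2234]), 'qd': array([ 0.0004,  0.0008,  0.0001, -0.0006,  0.0011,  0.0008]), 'effort': array([ -0.0008, -41.2181, -25.9897,  -0.0003,   0.0006,   0.    ]), 'tcp_pos': array([ 0.232 , -0.471 ,  0.2483]), 'tool_rot': array([-0.    ,  0.9739,  0.2269, -0.    ]), 'force': array([ 0.3656,  0.2487, -0.356 ]), 'moment': array([-0.0306,  0.0117, -0.0188]), 'grip_force': 0.0, 'grip_width': 0.08572464916685511}
```

View picture.

```bash
cat >> a.py <<'E'
def case_pose(obs):
    from scipy.optimize import least_squares
    C=np.array([o[0] for o in obs]);W=np.array([o[1] for o in obs])
    f=lambda v:((np.c_[np.cos(v[2])*C[:,0]-np.sin(v[2])*C[:,1]+v[0],np.sin(v[2])*C[:,0]+np.cos(v[2])*C[:,1]+v[1]]-W)).ravel()
    r=least_squares(f,[.64,-.06,.3]); return r.x,f(r.x).reshape(-1,2)
def w(v,c): 
    c=np.array(c,float);s=np.sin(v[2]);k=np.cos(v[2]);return np.array([v[0]+k*c[0]-s*c[1],v[1]+s*c[0]+k*c[1],c[2]])
E
python3 - <<'E'
from a import *
v,r=case_pose([((0,0),(.6398,-.0598)),((-.145,.119),(.471,.011)),((-.055,0),(.5933,-.0776)),((.09,0),(.7337,-.0326)),((-.115,.002),(.534,-.0927)),((-.145,.064),(.4875,-.043))])
print(v,np.degrees(v[2]));print(r)
p=vision.read_camera('scene');im=p['image'].copy()
for c in [(-.145,.064,.139),(-.145,.119,.125),(-.115,0,.139),(-.055,0,.153),(.09,0,.1),(-.09,.15,.1),(-.09,-.15,.1),(.09,.15,.1)]:
    u=proj(p,w(v,c))[0]; cv2.circle(im,tuple(int(x) for x in u),3,(255,0,0),1)
cv2.imwrite('pics/ov1.png',cv2.resize(im[:,:,::-1],(800,600)))
E
```

```text
[ 0.6446 -0.0602  0.3028] 17.350620766401263
[[ 0.0048 -0.0004]
 [-0.0003 -0.0008]
 [-0.0012  0.001 ]
 [-0.0032 -0.0007]
 [ 0.0002  0.0002]
 [-0.0004  0.0007]]
```

View pics/ov1.png

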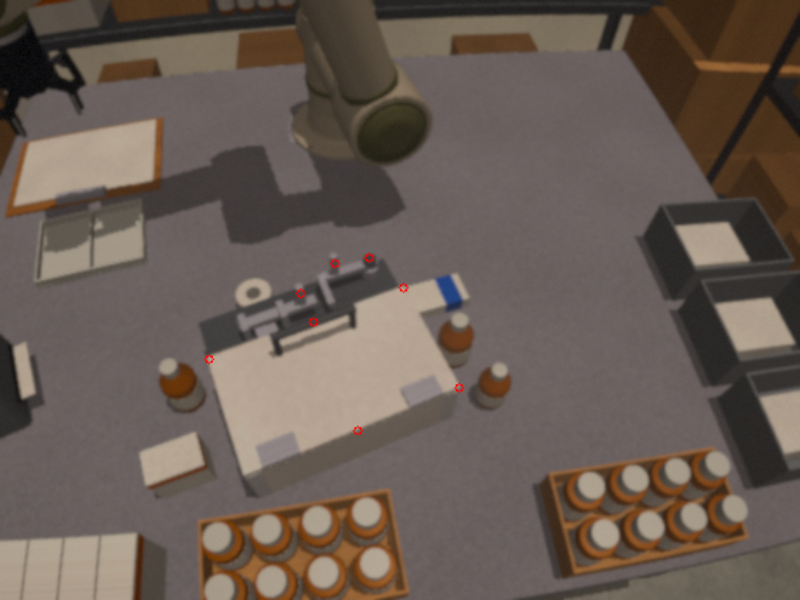

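View pics/side1.png

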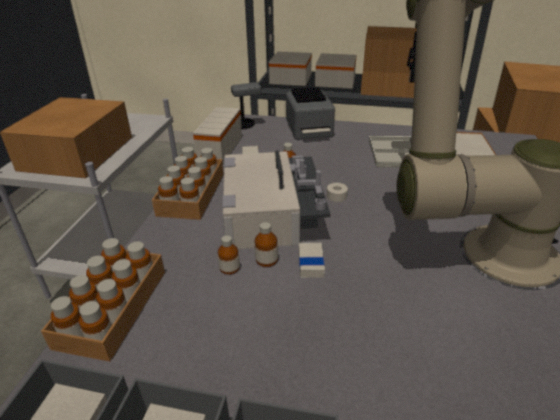

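Emit:
send_rows([
  {"dp": [0.2,0.3,0],"rotation": [0,0,0.09],"grip": 0},
  {"dp": [0.4,0.6,0],"rotation": [0,0,0.18],"grip": 0},
  {"dp": [0.6,1.0,0],"rotation": [0,0,0.27],"grip": 0},
  {"dp": [0.6,1.0,0],"rotation": [0,0,0.35],"grip": 0},
])

```text
time: 1.65
tcp_pos: [0.2931, -0.3689, 0.2486]
tool_rot: [0.0, 0.835, 0.551, 0.0]
force: [-0.3, -0.3, 0.6]
grip_width: 0.0424
grip_force: 0.0
```

Emit:
send_rows([
  {"dp": [0.2,0.3,0],"rotation": [0,0,0.09],"grip": 0},
  {"dp": [0.4,0.6,0],"rotation": [0,0,0.18],"grip": 0},
  {"dp": [0.6,1.0,0],"rotation": [0,0,0.27],"grip": 0},
  {"dp": [0.6,1.0,0],"rotation": [0,0,0.358],"grip": 0},
])

```text
time: 2.15
tcp_pos: [0.3529, -0.2689, 0.2485]
tool_rot: [0.0, 0.589, 0.808, 0.0]
force: [-0.6, 0.1, -0.5]
grip_width: 0.0424
grip_force: 0.0
```

Emit:
send_rows([
  {"dp": [0.3,0.5,0],"rotation": [0,0,0],"grip": 0},
  {"dp": [0.6,1.0,0],"rotation": [0,0,0],"grip": 0},
  {"dp": [0.6,1.0,0],"rotation": [0,0,0],"grip": 0},
])

```text
time: 2.52
tcp_pos: [0.4132, -0.1682, 0.2484]
tool_rot: [0.0, 0.59, 0.807, 0.0]
force: [-0.5, -0.3, -0.6]
grip_width: 0.0426
grip_force: 0.0
```

Emit:
send_rows([
  {"dp": [0.3,0.5,0],"rotation": [0,0,0],"grip": 0},
  {"dp": [0.6,1.0,0],"rotation": [0,0,0],"grip": 0},
  {"dp": [0.6,1.0,0],"rotation": [0,0,0],"grip": 0},
])

```text
time: 2.9
tcp_pos: [0.4728, -0.0691, 0.2482]
tool_rot: [-0.0, 0.591, 0.807, 0.0]
force: [-0.3, -0.7, 0.7]
grip_width: 0.0424
grip_force: 0.0
```

Run:
```python
from a import *
p=vision.read_camera('wrist');im=p['image'].copy()
for n in ['keeper_post','keeper_pivot','bolt_post','lid_handle','case']:
    print(n,[(np.array(d['location']).round(4).tolist(),round(d['p'],2)) for d in nets.place_of(p,n)][:3])
v=[.644,-.0602,.3028]
for c in [(-.145,.064,.159),(-.145,.119,.125),(-.115,0,.159),(-.055,0,.159)]:
    u=proj(p,w(v,c))[0]; cv2.circle(im,tuple(int(x) for x in u),4,(255,0,0),1); print(c,u,w(v,c))
cv2.imwrite('pics/w1.png',im[:,:,::-1])
```

```text
keeper_post [([0.4854, -0.0423, 0.1376], 0.83)]
keeper_pivot [([0.4745, 0.0108, 0.1096], 0.63)]
bolt_post [([0.537, -0.0961, 0.1379], 0.55)]
lid_handle [([0.5941, -0.0755, 0.1544], 0.6)]
case [([0.6483, -0.0594, 0.0015], 0.73)]
(-0.145, 0.064, 0.159) [304.7543 196.4306] [ 0.4865 -0.0423  0.159 ]
(-0.145, 0.119, 0.125) [303.1546 119.5191] [0.4701 0.0101 0.125 ]
(-0.115, 0, 0.159) [337.9265 270.2471] [ 0.5342 -0.0945  0.159 ]
(-0.055, 0, 0.159) [409.367  270.2344] [ 0.5915 -0.0766  0.159 ]
```

View pics/w1.png

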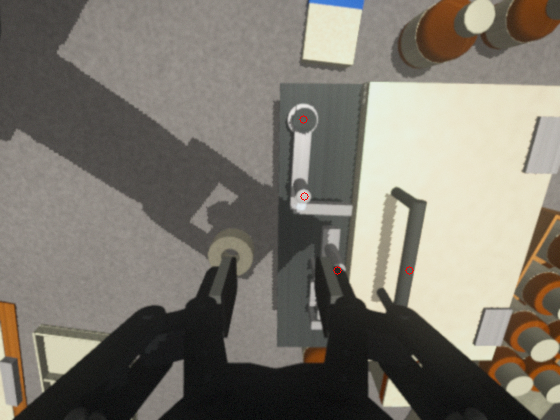

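Emit:
send_rows([
  {"dp": [0.14,0.27,0],"rotation": [0,0,0],"grip": 0},
  {"dp": [0.14,0.27,-0.3],"rotation": [0,0,0],"grip": 0},
  {"dp": [0.14,0.27,-0.7],"rotation": [0,0,0],"grip": 0},
  {"dp": [0.14,0.27,-0.9],"rotation": [0,0,0],"grip": 0},
])

```text
time: 3.7
tcp_pos: [0.4851, -0.0446, 0.1566]
tool_rot: [-0.001, 0.593, 0.805, -0.0]
force: [-0.0, 0.1, 0.6]
grip_width: 0.0427
grip_force: 0.0
```

Emit:
send_rows([
  {"dp": [0,0,-0.16],"rotation": [0,0,0],"grip": 0},
  {"dp": [0,0,-0.16],"rotation": [0,0,0],"grip": 0.7},
  {"dp": [0,0,-0.16],"rotation": [0,0,0],"grip": 1},
  {"dp": [0,0,-0.16],"rotation": [0,0,0],"grip": 1},
  {"dp": [0,0,-0.16],"rotation": [0,0,0],"grip": 1},
], newtons=20)

```text
time: 4.32
tcp_pos: [0.4864, -0.0445, 0.1429]
tool_rot: [0.001, 0.592, 0.806, -0.0]
force: [-0.5, -4.4, 1.4]
grip_width: 0.0111
grip_force: 21.8
```

Run:
```python
from a import *
v=[.644,-.0602,.3028]
print(status.state()['tcp_pos'])
for d in np.arange(0,71,10):
    a=np.radians(d);print(d,w(v,(-.145-.055*np.sin(a),.119-.055*np.cos(a),0))-w(v,(-.145,.064,0)))
```

```text
[ 0.4864 -0.0445  0.1429]
0 [0. 0. 0.]
10 [-0.0094 -0.0021  0.    ]
20 [-0.0189 -0.0024  0.    ]
30 [-0.0284 -0.0012  0.    ]
40 [-0.0376  0.0017  0.    ]
50 [-0.0461  0.0062  0.    ]
60 [-0.0537  0.012   0.    ]
70 [-0.0601  0.0191  0.    ]
```

Emit:
send_rows([
  {"dp": [-0.09,-0.02,0],"rotation": [0,0,-0.08],"grip": 1},
  {"dp": [-0.19,-0.02,0],"rotation": [0,0,-0.165],"grip": 1},
  {"dp": [-0.28,-0.01,0],"rotation": [0,0,-0.25],"grip": 1},
  {"dp": [-0.38,0.02,0],"rotation": [0,0,-0.33],"grip": 1},
  {"dp": [-0.46,0.06,0],"rotation": [0,0,-0.41],"grip": 1},
  {"dp": [-0.54,0.12,0],"rotation": [0,0,-0.49],"grip": 1},
  {"dp": [-0.575,0.16,0],"rotation": [0,0,-0.56],"grip": 1},
  {"dp": [-0.575,0.16,0],"rotation": [0,0,-0.57],"grip": 1},
])

```text
time: 5.32
tcp_pos: [0.4292, -0.0267, 0.1428]
tool_rot: [-0.0, 0.934, 0.358, 0.002]
force: [4.2, 8.3, -0.4]
grip_width: 0.0113
grip_force: 21.7
```

Emit:
send_rows([
  {"dp": [0,0,0],"rotation": [0,0,0],"grip": 0.1},
  {"dp": [0,0,0],"rotation": [0,0,0],"grip": 0.1},
  {"dp": [0,0,0.3],"rotation": [0,0,0],"grip": 0.1},
  {"dp": [0,0,0.6],"rotation": [0,0,0],"grip": 0},
  {"dp": [0.4,-0.3,0.6],"rotation": [0,0,-0.08],"grip": 0},
  {"dp": [0.95,-0.67,0.6],"rotation": [0,0,-0.16],"grip": 0},
  {"dp": [0.95,-0.67,0.6],"rotation": [0,0,-0.215],"grip": 0},
])

```text
time: 6.2
tcp_pos: [0.5253, -0.097, 0.2012]
tool_rot: [-0.0, 0.989, 0.148, -0.0]
force: [-0.5, 0.8, 0.1]
grip_width: 0.0429
grip_force: 0.0
```

Run:
```python
from a import *
print(status.state()['tcp_pos'])
v=[.644,-.0602,.3028]
for c in ['scene','wrist']:
  p=vision.read_camera(c);im=p['image'].copy()
  for n in ['keeper_post','bolt_post','lid_handle']:
    print(n,[(np.array(d['location']).round(4).tolist(),round(d['p'],2)) for d in nets.place_of(p,n)][:3])
for c in [(-.145,.064,.159),(-.145-.055*np.sin(1.13),.119-.055*np.cos(1.13),.159),(-.115,0,.159),(-.055,0,.159)]:
    u=proj(p,w(v,c))[0]; cv2.circle(im,tuple(int(x) for x in u),4,(255,0,0),1); print(c,u,w(v,c))
cv2.imwrite('pics/w2.png',im[:,:,::-1])
```

```text
[ 0.5253 -0.097   0.2012]
keeper_post [([0.431, -0.0265, 0.1369], 0.63)]
bolt_post [([0.5351, -0.0947, 0.1373], 0.86), ([0.5842, 0.1292, -0.0003], 0.57)]
lid_handle [([0.5914, -0.0792, 0.1518], 0.96)]
keeper_post [([0.4294, -0.0208, 0.1354], 0.97)]
bolt_post [([0.5341, -0.0949, 0.1398], 0.9)]
lid_handle [([0.5949, -0.0757, 0.1549], 0.87)]
(-0.145, 0.064, 0.159) [183.5262 272.8914] [ 0.4865 -0.0423  0.159 ]
(np.float64(-0.19474267041583543), np.float64(0.09553371056384134), 0.159) [146.9778 333.0805] [ 0.4296 -0.0271  0.159 ]
(-0.115, 0, 0.159) [281.1067 231.2464] [ 0.5342 -0.0945  0.159 ]
(-0.055, 0, 0.159) [282.0564 132.0452] [ 0.5915 -0.0766  0.159 ]
```

View pics/w2.png

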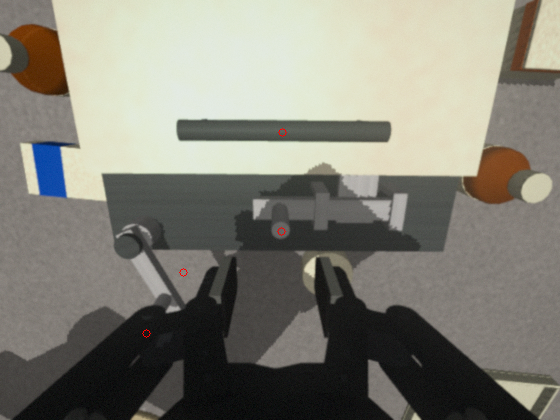

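Emit:
send_rows([
  {"dp": [0.09,0.025,-0.1],"rotation": [0,0,0],"grip": 0},
  {"dp": [0.09,0.025,-0.4],"rotation": [0,0,0],"grip": 0},
  {"dp": [0.09,0.025,-0.56],"rotation": [0,0,0],"grip": 0},
  {"dp": [0.09,0.025,-0.56],"rotation": [0,0,0],"grip": 1},
  {"dp": [0.09,0.025,-0.56],"rotation": [0,0,0],"grip": 1},
  {"dp": [0.09,0.025,-0.56],"rotation": [0,0,0],"grip": 1},
  {"dp": [0.09,0.025,-0.56],"rotation": [0,0,0],"grip": 1},
])

```text
time: 7.48
tcp_pos: [0.5329, -0.0926, 0.1469]
tool_rot: [0.0, 0.988, 0.151, 0.001]
force: [1.8, -1.2, -0.7]
grip_width: 0.0109
grip_force: 21.3
```

Emit:
send_rows([
  {"dp": [-0.03,0.1,0],"rotation": [0,0,0],"grip": 1},
  {"dp": [-0.075,0.25,0],"rotation": [0,0,0],"grip": 1},
  {"dp": [-0.12,0.38,0],"rotation": [0,0,0],"grip": 1},
  {"dp": [-0.155,0.5,0],"rotation": [0,0,0],"grip": 1},
  {"dp": [-0.175,0.565,0],"rotation": [0,0,0],"grip": 1},
  {"dp": [-0.18,0.58,0],"rotation": [0,0,0],"grip": 1},
  {"dp": [-0.18,0.58,0],"rotation": [0,0,0],"grip": 1},
])

```text
time: 8.35
tcp_pos: [0.516, -0.0377, 0.1467]
tool_rot: [0.004, 0.988, 0.151, 0.002]
force: [8.7, -22.1, -3.3]
grip_width: 0.0112
grip_force: 21.9
```

Emit:
send_rows([
  {"dp": [0,0,0],"rotation": [0,0,0],"grip": 0},
  {"dp": [0,0,0],"rotation": [0,0,0],"grip": 0},
  {"dp": [0,0,0.3],"rotation": [0,0,0],"grip": 0},
  {"dp": [0,0,0.7],"rotation": [0,0,0.08],"grip": 0},
  {"dp": [0.2,-0.1,0.8],"rotation": [0,0,0.17],"grip": 0},
  {"dp": [0.4,-0.2,0.8],"rotation": [0,0,0.26],"grip": 0},
  {"dp": [0.6,-0.35,0.8],"rotation": [0,0,0.35],"grip": 0},
  {"dp": [0.76,-0.4,0.8],"rotation": [0,0,0.43],"grip": 0},
])

```text
time: 9.35
tcp_pos: [0.5907, -0.0744, 0.2256]
tool_rot: [-0.001, 0.834, 0.552, -0.001]
force: [-0.1, -0.4, 1.1]
grip_width: 0.0427
grip_force: 0.0
```

Emit:
send_rows([
  {"dp": [0,0,0],"rotation": [0,0,0.09],"grip": 0},
  {"dp": [0,0,0],"rotation": [0,0,0.18],"grip": 0},
  {"dp": [0,0,0],"rotation": [0,0,0.27],"grip": 0},
  {"dp": [0,0,0],"rotation": [0,0,0.355],"grip": 0},
  {"dp": [0,0,0],"rotation": [0,0,0.355],"grip": 0},
])

```text
time: 9.98
tcp_pos: [0.5902, -0.0738, 0.2259]
tool_rot: [-0.001, 0.593, 0.805, -0.0]
force: [0.2, 0.4, 0.0]
grip_width: 0.0426
grip_force: 0.0
```

Run:
```python
from a import *
print(status.state()['tcp_pos'],status.state()['tool_rot'],status.state()['joints'])
v=[.644,-.0602,.3028]
for c in ['side','scene','wrist']:
  p=vision.read_camera(c);im=p['image'].copy()
  for n in ['keeper_post','bolt_post','lid_handle']:
    print(c,n,[(np.array(d['location']).round(4).tolist(),round(d['p'],2)) for d in nets.place_of(p,n)][:2])
for c in [(-.115,.06,.159),(-.055,0,.159)]:
    u=proj(p,w(v,c))[0]; cv2.circle(im,tuple(int(x) for x in u),4,(255,0,0),1); print(c,u,w(v,c))
cv2.imwrite('pics/w3.png',im[:,:,::-1])
```

```text
[ 0.5902 -0.0738  0.2259] [-0.0008  0.5927  0.8054 -0.0001] [-0.3213  0.4846  1.308   0.0003  1.3505 -0.6234]
side keeper_post [([0.4286, -0.0239, 0.1415], 0.88)]
side bolt_post [([0.5137, -0.0355, 0.1401], 0.65)]
side lid_handle [([0.5913, -0.0778, 0.1564], 0.83)]
scene keeper_post [([0.4308, -0.027, 0.1365], 0.83)]
scene bolt_post [([0.4328, -0.0263, 0.137], 0.68), ([0.5203, -0.0367, 0.1386], 0.65)]
scene lid_handle [([0.5932, -0.0757, 0.1531], 0.71)]
wrist keeper_post [([0.4341, -0.0213, 0.1402], 0.96), ([0.4462, -0.1853, 0.0029], 0.29)]
wrist bolt_post [([0.5171, -0.0393, 0.137], 0.57)]
wrist lid_handle [([0.5949, -0.077, 0.155], 0.82), ([0.7325, -0.2838, 0.004], 0.56)]
(-0.115, 0.06, 0.159) [185.7295 152.7051] [ 0.5163 -0.0372  0.159 ]
(-0.055, 0, 0.159) [277.642  236.8338] [ 0.5915 -0.0766  0.159 ]
```

View pics/w3.png

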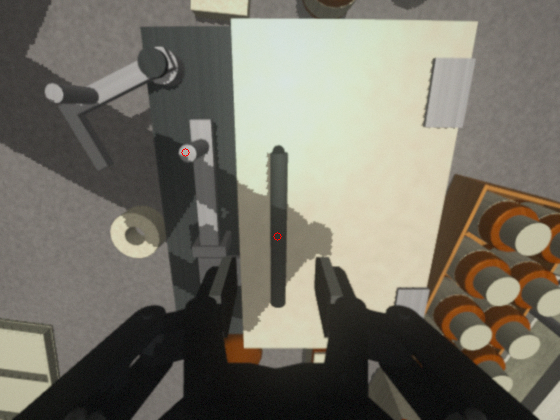

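Emit:
send_rows([
  {"dp": [0.02,-0.03,-0.4],"rotation": [0,0,0],"grip": 0},
  {"dp": [0.02,-0.03,-0.7],"rotation": [0,0,0],"grip": 0},
  {"dp": [0.02,-0.03,-0.75],"rotation": [0,0,0],"grip": 0},
  {"dp": [0.02,-0.03,-0.75],"rotation": [0,0,0],"grip": 1},
  {"dp": [0.02,-0.03,-0.75],"rotation": [0,0,0],"grip": 1},
  {"dp": [0.02,-0.03,-0.75],"rotation": [0,0,0],"grip": 1},
  {"dp": [0.02,-0.03,-0.75],"rotation": [0,0,0],"grip": 1},
], newtons=50)

```text
time: 11.45
tcp_pos: [0.5935, -0.0775, 0.1529]
tool_rot: [0.002, 0.592, 0.806, 0.001]
force: [2.8, 1.0, 7.8]
grip_width: 0.0105
grip_force: 48.9
```

Emit:
send_rows([
  {"dp": [0.05,0.016,0.124],"rotation": [0.003,-0.01,0],"grip": 1},
  {"dp": [0.109,0.034,0.244],"rotation": [0.006,-0.02,0],"grip": 1},
  {"dp": [0.178,0.056,0.357],"rotation": [0.01,-0.03,0],"grip": 1},
])

```text
time: 11.82
tcp_pos: [0.6089, -0.0727, 0.1863]
tool_rot: [0.016, 0.592, 0.805, 0.024]
force: [-6.1, -6.1, -5.6]
grip_width: 0.0101
grip_force: 48.6
```

Emit:
send_rows([
  {"dp": [0.079,0.024,0.107],"rotation": [0.003,-0.01,0],"grip": 1},
  {"dp": [0.166,0.051,0.206],"rotation": [0.006,-0.02,0],"grip": 1},
  {"dp": [0.261,0.081,0.297],"rotation": [0.01,-0.03,0],"grip": 1},
  {"dp": [0.363,0.113,0.379],"rotation": [0.013,-0.04,0],"grip": 1},
  {"dp": [0.471,0.147,0.451],"rotation": [0.016,-0.05,0],"grip": 1},
  {"dp": [0.586,0.182,0.513],"rotation": [0.02,-0.06,0],"grip": 1},
  {"dp": [0.704,0.219,0.564],"rotation": [0.023,-0.07,0],"grip": 1},
])

```text
time: 12.7
tcp_pos: [0.68, -0.0509, 0.246]
tool_rot: [0.061, 0.589, 0.801, 0.085]
force: [-11.1, -5.4, 9.4]
grip_width: 0.0101
grip_force: 52.0
```

Emit:
send_rows([
  {"dp": [0.123,0.039,0.04],"rotation": [0.003,-0.01,0],"grip": 1},
  {"dp": [0.249,0.078,0.069],"rotation": [0.006,-0.02,0],"grip": 1},
  {"dp": [0.376,0.118,0.087],"rotation": [0.009,-0.03,0],"grip": 1},
  {"dp": [0.505,0.158,0.092],"rotation": [0.01,-0.035,0],"grip": 1},
  {"dp": [0.555,0.174,0.091],"rotation": [0.01,-0.035,0],"grip": 1},
  {"dp": [0.555,0.174,0.091],"rotation": [0.01,-0.035,0],"grip": 1},
])

```text
time: 13.45
tcp_pos: [0.7363, -0.0334, 0.254]
tool_rot: [0.084, 0.586, 0.798, 0.114]
force: [-1.5, -4.6, 3.7]
grip_width: 0.0098
grip_force: 53.8
```

Run:
```python
from a import *
s=status.state();print(s['tcp_pos'],s['force'],s['joints'])
v=[.644,-.0602,.3028]
d=s['tcp_pos']-w(v,(.09,0,.1)); h=d[0]*np.cos(v[2])+d[1]*np.sin(v[2]); print('lid deg',np.degrees(np.arctan2(d[2],-h))-20.1)
p=vision.read_camera('side');save(p,'s4.png')
print([(np.array(d['location']).round(4).tolist(),round(d['p'],2)) for d in nets.place_of(p,'lid_handle')][:2])
```

```text
[ 0.7363 -0.0334  0.254 ] [-1.4849 -4.5579  3.6947] [-0.2523  0.6637  0.9711  0.1551  1.2669 -0.584 ]
lid deg 72.17551083001416
[([0.737, -0.0307, 0.2539], 0.71)]
```

View pics/s4.png

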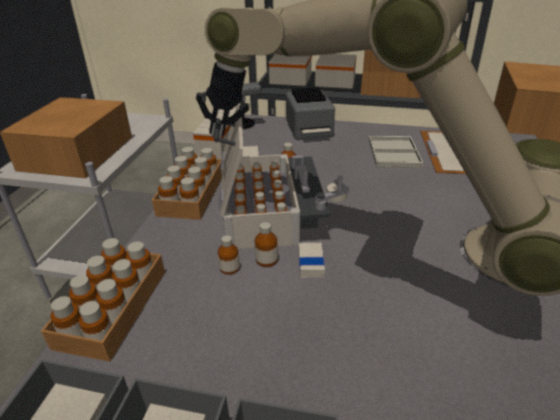

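Emit:
send_rows([
  {"dp": [0,0,0],"rotation": [0,0,0],"grip": 0.4},
  {"dp": [0,0,0],"rotation": [0,0,0],"grip": 0.4},
  {"dp": [0,0,0],"rotation": [0,0,0],"grip": 0.4},
  {"dp": [-0.04,-0.012,0.15],"rotation": [0,0,0],"grip": 0.4},
  {"dp": [-0.11,-0.035,0.4],"rotation": [0,0,0],"grip": 0.4},
  {"dp": [-0.2,-0.063,0.7],"rotation": [0,0,0],"grip": 0.4},
  {"dp": [-0.28,-0.09,1.0],"rotation": [0,0,0],"grip": 0.4},
  {"dp": [-0.28,-0.09,1.0],"rotation": [0,0,0],"grip": 0.4},
])

```text
time: 14.55
tcp_pos: [0.7081, -0.0418, 0.3563]
tool_rot: [0.086, 0.586, 0.798, 0.115]
force: [0.4, -0.5, 0.2]
grip_width: 0.0255
grip_force: 0.0
```

Emit:
send_rows([
  {"dp": [-0.3,0,0.4],"rotation": [0,0,0],"grip": 0.4},
  {"dp": [-0.6,0,0.5],"rotation": [0,0,0],"grip": 0.4},
  {"dp": [-1.0,0,0.5],"rotation": [0,0,0],"grip": 0.4},
  {"dp": [-1.0,0,0.5],"rotation": [0,0,0],"grip": 0.4},
])

```text
time: 15.05
tcp_pos: [0.6063, -0.0412, 0.4026]
tool_rot: [0.083, 0.586, 0.798, 0.114]
force: [0.7, 0.4, 0.9]
grip_width: 0.0255
grip_force: 0.0
```

Run:
```python
from a import *
v=[.644,-.0602,.3028]
for c in ['side','scene']:
  p=vision.read_camera(c)
  for n in ['keeper_post','bolt_post','lid_handle','bottle_a','carton','flat_carton','label_roll']:
    print(c,n,[(np.array(d['location']).round(4).tolist(),round(d['p'],2)) for d in nets.place_of(p,n)][:3])
save(p,'s5.png'); s=status.state(); print(s['tcp_pos'],s['force'])
```

```text
side keeper_post [([0.4293, -0.0261, 0.1359], 0.6)]
side bolt_post [([0.5143, -0.0366, 0.1381], 0.7)]
side lid_handle [([0.7366, -0.0294, 0.2549], 0.63)]
side bottle_a [([0.5782, 0.1327, -0.0021], 0.82), ([0.6662, 0.1705, -0.0019], 0.7)]
side carton []
side flat_carton [([0.4759, 0.1186, 0.0005], 0.75)]
side label_roll [([0.4441, -0.1819, -0.0014], 0.46)]
scene keeper_post [([0.4301, -0.0252, 0.1355], 0.63)]
scene bolt_post [([0.5141, -0.0387, 0.1364], 0.61)]
scene lid_handle [([0.737, -0.0322, 0.2519], 0.91)]
scene bottle_a [([0.66, 0.1721, -0.002], 0.97), ([0.6104, -0.2824, 0.001], 0.92), ([0.585, 0.1277, -0.0008], 0.76)]
scene carton [([0.7312, -0.2868, 0.0001], 0.78)]
scene flat_carton [([0.4748, 0.1245, 0.0015], 0.56), ([0.5206, -0.0358, 0.1375], 0.25)]
scene label_roll [([0.4488, -0.1816, -0.0011], 0.79)]
[ 0.6082 -0.0415  0.4025] [ 1.0077 -0.8842  0.5143]
```

View pics/s5.png

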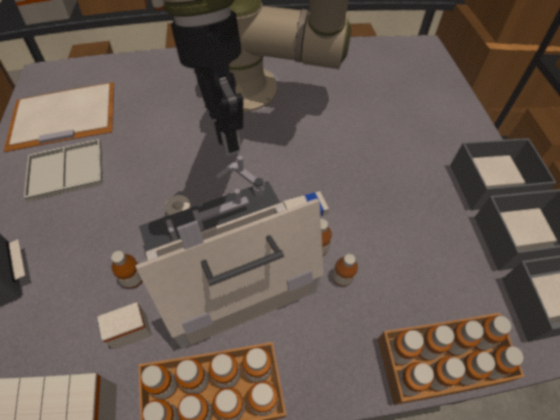

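The lid is standing open at about 72°, with its handle near pixel (245,265). The keeper and bolt are still open, the bystanders haven't moved, and the arm is clear.

```bash
python3 -c "
from workcell import arm
print(arm.close_job())"
```

```text
the job is handed in; nothing more can be done
None
```

The case is open and the job is handed in: keeper swung out about 65°, bolt back at its stop, lid standing at about 72°, and the bottles, cartons and label roll where they were, at about 15 s on the robot's clock.

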